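# Set up the flask filling station

### The arm

A 7-joint arm with a two-finger parallel gripper is mounted at the origin on the work surface. World frame = base frame: x ahead of the robot, y to its left, z up, the work surface at z = 0. Lengths are in m, angles in rad, forces in N, time in s.
With the tool pointing down it reaches from about 0.425 to 0.925 m from the base axis. Payload 6.8 kg.
Tool frame: the origin (TCP) lies at the very end of the fingers, on their centre line; the grasp point (between the pads) lies r.grip_depth behind it (r.grip_depth is the distance from the TCP to the grasp point, in m); z points along the fingers, x is the direction in which the jaws open and shut, and the axes are right-handed (so a half turn about z gives the same grasp; the last joint's range is limited). The gripper opens to 85 mm and grips with 20 to 120 N. Pads are 22 mm wide; open, the fingers measure 114 mm over their backs; the gripper's body (76 mm by 85 mm) begins 54 mm behind the grasp point. The pads swing forward as they close: fully open they stand 13 mm farther back than shut.
Start: joints at [1.131, 0.477, 0.022, 1.555, -0.011, 1.109, -0.083], TCP at [0.22, -0.638, 0.231] pointing down, gripper open.
Joint ranges: [-2.96, 2.96], [-0.34, 2.1], [-1.41, 1.46], [0.24, 2.44], [-1.37, 4.51], [0.17, 1.92], [-2.96, 2.96]. Speed limits (rad/s): [2.39, 2.39, 3.14, 3.14, 3.14, 3.14, 3.14].

### API

Orientations are given as a rotation vector (axis times angle).
In Python, from bench import readout, grab_frame, workorder, r gives the robot as it stands.
- The arm moves only by the shell command python3 -m handwheel 'ROWS' [FORCE]. ROWS is text: rows parted by semicolons, each of 7 numbers parted by spaces: the shift along the tool's x, y, z in mm, then the turn, a rotation vector about the tool's x, y, z in degrees, then the finger opening in mm, from 0 to 85.4. A call has 1 to 12 rows; each row is the pose to reach, as a shift and turn from the pose commanded when the call began, along the tool's axes at that moment; what a row does not reach only later rows make up. A row lasts 1/8 s, in which the tool goes at most 62.5 mm and 10.7 degrees, less where a joint would pass 70% of its speed; a pose out of reach is approached as far as the arm can. A call with a gripper value outside its range is refused whole. The fingers move at their own pace and stop on an object; FORCE is the grip in N (left out, the last holds). Time passes only in rows, so rows that repeat a pose let the fingers close. It gives the time, the measured TCP pose, the force and the opening at its end, in the units of the state.
- readout.get_obs(): the state, without advancing time (a new reading comes with each control period).
- grab_frame(name): name is "side" or "top" or "wrist"; returns a dict with "pixels" (384x512x3 uint8, red, green, blue), "fx", "fy", "cx", "cy" (pixels), "rvec" (rotation vector, rad) and "tvec" (3), from world to camera coordinates, as OpenCV has them. Camera axes: x right, y down, z forward; pixel columns grow to the right and rows downward; lengths in m; the calibration is good to about 2 mm. A picture is of the moment at which its call begins. There is no depth.
- workorder.hand_in(): hands the job in, once; it reports no verdict.
The state is a dict: "clock": time; "joints": joint angles; "qvel": joint speeds; "tau": joint torques, N m; "tcp_pos": TCP position; "orientation": TCP orientation; "contact_force": force on the tool from outside, world axes, zero at the start; "moment": the same for the moment, N m; "grip_width": finger opening in m.
Only numpy, scipy, OpenCV 4.12 (cv2) and the standard library are available. Lean on these libraries where they do the work, as an engineer would, in place of code of your own. Each camera call takes 0.05 s, during which the arm holds its last target.

### The job

Set up the filling station: first lay the green-handled spatula flat in the wide compartment of the white tray, blade towards the tray's blue end, and let go of it. Then take the amber round flask from its cork ring, seat it upright in the orange sprung ring of the cradle and press it gently down until the ring's top is inside the green band on the gauge. Finish while still holding the flask pressed down there, without touching the ring, and leave everything else on the bench where it is.

Things in the scene. Friction and masses are not known exactly. Their poses are not given: they have to be found in the camera images.
- tray: White tray fixed on the bench, 206 x 134 mm, 14 mm high, floor and walls 4 mm thick. Origin: centre of its underside; x runs along it to the blue end wall (other walls white), z up. The wide compartment (198 x 74 mm inside, +y side, blue floor strip at the blue end) is for the spatula; the narrow one (-y side) holds a brush.
- tray_slot (a point): Centre of the wide compartment's floor, 4 mm above the bench; axes as the tray's.
- spatula_mid (a point): Centre of the loose spatula, half-way along, 7 mm above its underside. 160 mm long, about 60 g, lying flat; x points to the blade, z up. Green handle, 14 mm wide and high, from x = -80 to +20 mm; steel neck and blade, 4 mm thick, up to 24 mm wide, on to x = +80 mm, undersides level. Balances near this centre; grip it here.
- spatula_tip (a point): Middle of the spatula's blade end, 80 mm from its centre along +x, 2 mm above its underside.
- flask_mid (a point): Centre of the loose stoppered amber flask, 114 mm high, about 140 g; z is up its neck. Starts upright in a fixed cork ring (84 mm across, 25 mm high), lowest point 16 mm above the bench. Relative to this point: bulb a 64 mm ball centred 25 mm below; neck 24 mm thick, free from 6 to 43 mm above (grip about 31 mm above); lip 29 mm and blue stopper 26 mm thick, up to 57 mm above.
- flask_bulb (a point): Centre of the flask's bulb, 32 mm above its lowest point and 25 mm below its centre; it moves with the flask.
- ring_top (a point): Centre of the top face of the cradle's orange ring, 78 mm above the bench when up; moves with it. Ring 74 mm outside, 48 mm hole, 8 mm thick. Two guide posts 50 mm to either side (y), 95 mm high; x points to the white gauge plate with green band, 56 mm away, 84 mm high. A seated flask's bulb centre is about 21 mm above this point. Fixed base 125 x 130 mm, 12 mm high.
- ring (a joint): How far the ring is pressed down, in m: 0 up, 0.030 at its bottom stop. Its top is inside the 10 mm green band from 0.010 to 0.020. The springs push up with about 5 N at 0 (the flask's weight alone does not move it), 8 N at 0.015 and 11 N at 0.030, and lift the ring again if let go.
- brush: Small brush, 145 mm, wooden handle, lying in the tray's narrow compartment; leave it. Origin at its underside.
- vial_a: Capped glass vial, 25 mm across, 52 mm high; leave it. Origin at its underside, as for the next two.
- vial_b: Another such vial; leave it.
- vial_c: Another such vial; leave it.
- bottle: White bottle, 60 mm across, 110 mm high, blue cap; leave it. Origin at its underside.

How it is judged:
On the way, in this order (a step that is already met when the one before it is completed fails the run):
1. the spatula lies flat and let go in the wide compartment, blade towards the blue end (y of spatula_mid in the frame of tray_slot between -0.031 and 0.031 m and x of spatula_mid in the frame of tray_slot between -0.022 and 0.022 m and z of spatula_mid in the frame of tray_slot below 0.011 m and x of spatula_tip in the frame of tray_slot above 0.05 m and angle between spatula_mid's own z axis and vertical below 0.1 rad and contact force between the fingers and spatula below 0.05 N and linear speed of spatula below 0.03 m/s), for 0.3 s.
2. the flask is seated in the ring and pressed so that the ring's top is in the green band (horizontal distance between flask_bulb and ring_top below 0.008 m and z of flask_bulb in the frame of ring_top between 0.014 and 0.028 m and angle between flask_mid's own z axis and vertical below 0.15 rad and value of joint ring between 0.01 and 0.02 m and velocity of joint ring between -0.01 and 0.01 m/s and contact force between flask and ring above 4 N and contact force between the fingers and flask above 2 N and contact force between each of the arm, the fingers and ring below 0.1 N), for 0.5 s.
At the end, for the whole second after the job is handed in: Spatula released, flat in the wide compartment, centre within 31 mm across and 22 mm along, blade to the blue end; flask upright (0.15 rad), within 8 mm of the ring centre, held by the fingers, pressing the ring down 10 to 20 mm at rest with over 4 N; robot not touching the ring (all of step 1 and all of step 2); the arm keeps its last pose, push and grip.
It fails at once if the flask is pressed into the ring with more than 40 N (contact force between flask and ring above 40 N).
It fails at once if the flask is dropped (contact force between the fingers and flask below 0.02 N and linear speed of flask above 0.6 m/s).
It fails at once if the spatula is dropped from a height (contact force between the fingers and spatula below 0.02 N and linear speed of spatula above 0.8 m/s).
It fails at once if another thing on the bench is moved by more than 30 mm (distance of any of brush, vial_a, vial_b, vial_c, bottle from where it was at the start of the episode above 0.03 m).
It also fails if it takes over 54 s, if anything falls off the work surface, if the arm or the gripper's body presses on something with over 40 N, if the wrist force passes 120 N, or if a joint passes its speed limit or range.

## Working session

There is one attempt and no reset: what is moved stays moved. The work goes in short steps, Python scripts to look and compute and a shell command to move; the robot and the scene stay as the last step left them, time stands still between calls to the robot, and variables do not carry over. Pictures are saved under pics/ and viewed, and the job is handed in when it is done.

```bash
ls; mkdir -p pics; python3 - <<'E'
from bench import readout, grab_frame, workorder, r
import cv2
print(readout.get_obs()); print(r.grip_depth)
for n in ["side","top","wrist"]:
    f=grab_frame(n); cv2.imwrite(f"pics/{n}0.png",f["pixels"][:,:,::-1]); print(n,f["fx"],f["fy"],f["cx"],f["cy"],f["rvec"],f["tvec"])
E
```

```text
pics
{'clock': 0.0, 'joints': array([ 1.1308802 ,  0.47778628,  0.02230056,  1.55645665, -0.01146626,
        1.10931848, -0.08306468]), 'qvel': array([ 0.00082185,  0.00056121,  0.00074092,  0.00072865, -0.00122711,
        0.00030833, -0.00100787]), 'tau': array([-3.41217101e-04, -5.96443641e+01,  1.60762109e+00, -2.81197894e+01,
        1.23248465e-02,  9.29052767e-03,  4.06629184e-06]), 'tcp_pos': array([ 0.21969142, -0.63761217,  0.23033205]), 'orientation': array([-2.55713282e+00,  1.82338659e+00,  2.48177996e-03]), 'contact_force': array([-0.29569586, -0.30266898, -0.72189401]), 'moment': array([-0.00990328,  0.02288848,  0.05307513]), 'grip_width': 0.08556117414085343}
0.0187
side 484.2100735208551 484.2100735208551 256.249442338723 184.96106438731263 [ 2.23991988 -0.09977146  0.05501522] [-0.62104326  0.09678395  1.15644551]
top 466.510556187793 466.510556187793 261.51235962404127 189.2618984013972 [ 2.06649603 -2.14766968  0.22488287] [0.02847448 0.64371359 1.16382155]
wrist 344.4555124145577 344.4555124145577 258.3901060887682 196.83539386365968 [-2.35752704  1.68005709  0.2489949 ] [-0.67367484 -0.03679959  0.38126654]
```

View pics/side0.png

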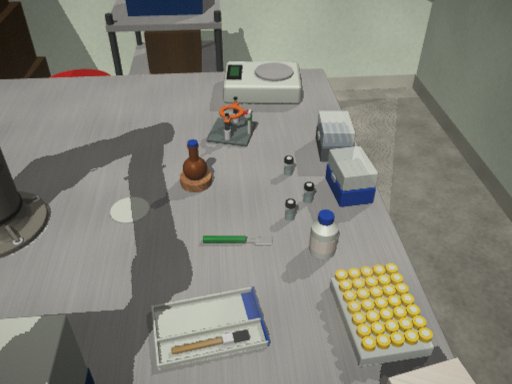

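View pics/top0.png

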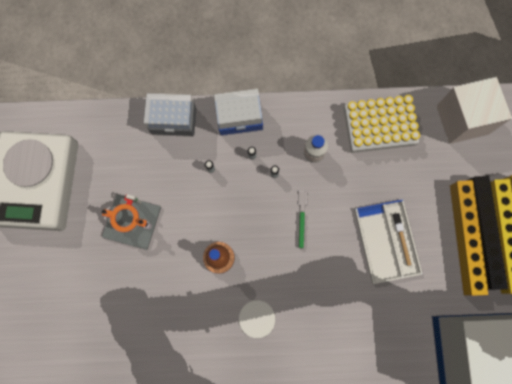

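View pics/wrist0.png

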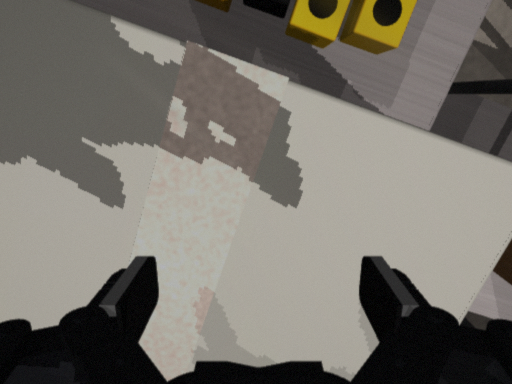

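The side view shows the spatula at about (237,240), the tray at (210,325), the flask at (195,170) and the cradle ring at (233,112). The top view shows the spatula at (302,225), the tray at (388,240), the flask at (218,256) and the ring at (124,218). Next I'll enlarge crops to measure more precisely.

```bash
cat > h.py <<'E'
import numpy as np, cv2
from bench import readout, grab_frame, r
from scipy.spatial.transform import Rotation as R
def KRt(f):
    K=np.array([[f["fx"],0,f["cx"]],[0,f["fy"],f["cy"]],[0,0,1]]); Rm=cv2.Rodrigues(np.array(f["rvec"],float))[0]; return K,Rm,np.array(f["tvec"],float).reshape(3)
def back(f,uv,z):
    K,Rm,t=KRt(f); d=Rm.T@np.linalg.solve(K,[uv[0],uv[1],1]); c=-Rm.T@t; return c+d*(z-c[2])/d[2]
def proj(f,p):
    return cv2.projectPoints(np.array(p,float).reshape(-1,3),np.array(f["rvec"],float),np.array(f["tvec"],float),KRt(f)[0],None)[0].reshape(-1,2)
def tri(f1,u1,f2,u2):
    P=[np.c_[0,0]]
    Ps=[]
    for f in(f1,f2):
        K,Rm,t=KRt(f); Ps.append(K@np.c_[Rm,t])
    X=cv2.triangulatePoints(Ps[0],Ps[1],np.array(u1,float).reshape(2,1),np.array(u2,float).reshape(2,1)).ravel(); return X[:3]/X[3]
def crop(f,x0,y0,w,h,s,name):
    im=f["pixels"][y0:y0+h,x0:x0+w,::-1]; im=cv2.resize(im,None,fx=s,fy=s,interpolation=cv2.INTER_CUBIC); cv2.imwrite("pics/"+name,im)
E
python3 - <<'E'
from h import *
f=grab_frame("top"); a=f["pixels"]
ims=[(270,175,160,115)]
crop(f,270,175,160,115,5,"t1.png"); crop(f,90,175,160,110,5,"t2.png")
g=grab_frame("side"); crop(g,145,225,140,140,4,"s1.png"); crop(g,170,90,100,105,5,"s2.png")
E
```

```text
(no output)
```

View pics/t1.png

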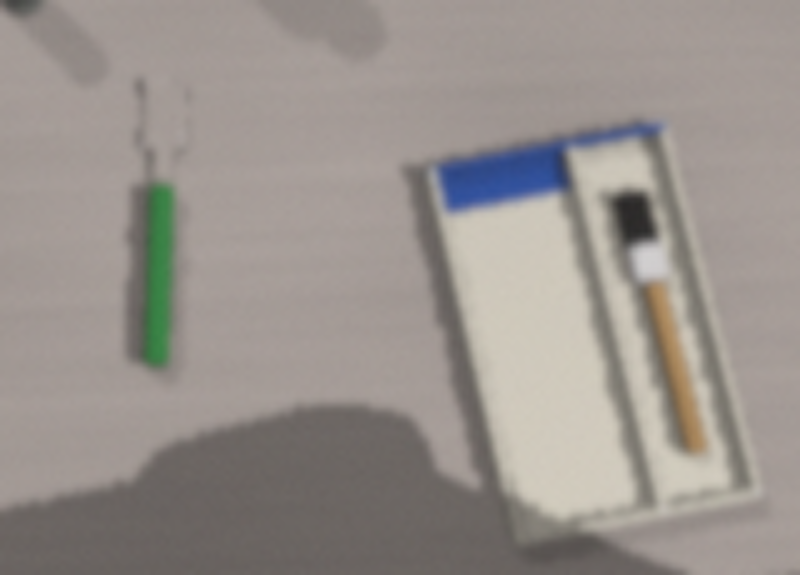

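View pics/t2.png

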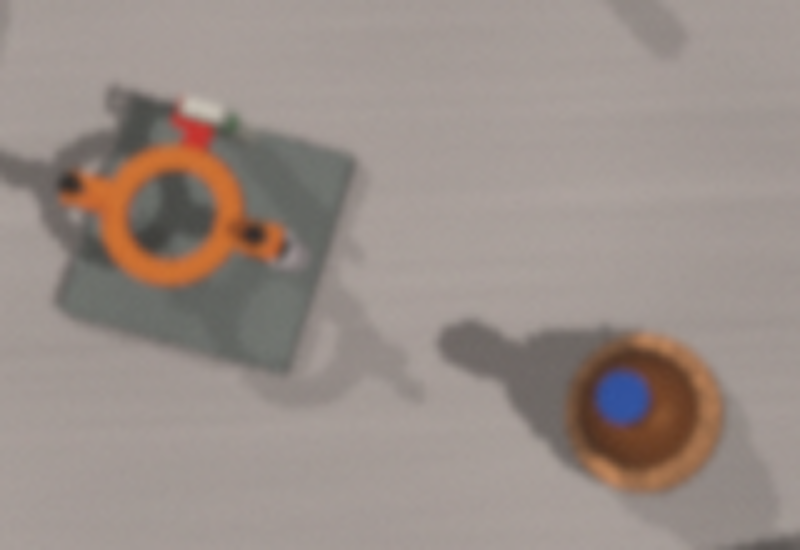

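View pics/s1.png

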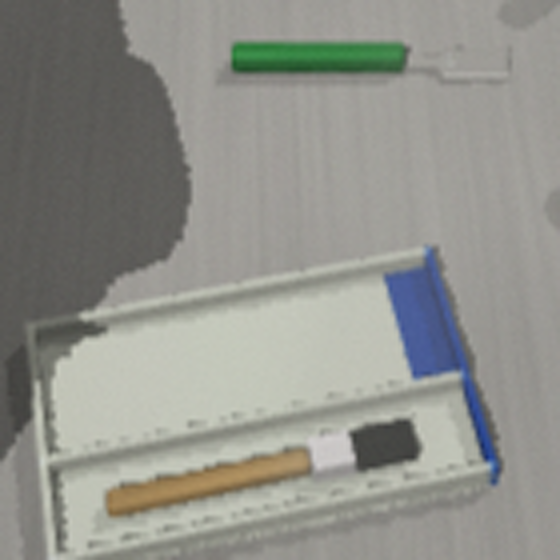

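View pics/s2.png

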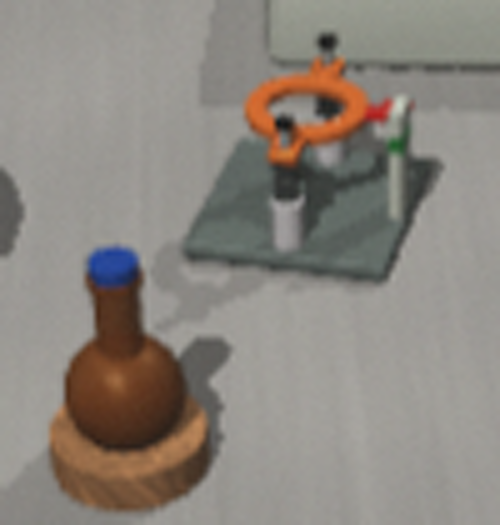

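t1 shows the handle from (156,366) to (161,184) and the tray rim corners near (433,165), (663,125), (762,490) and (522,542). t2 shows the ring centre at about (172,217), the stopper at (623,398) and the cork at (646,412). s1 and s2 show the same objects from the side.

```bash
cat > m.py <<'E'
from h import *
f=grab_frame("top"); g=grab_frame("side")
def T1(p): return np.array([(p[0]+.5)/5-.5+270,(p[1]+.5)/5-.5+175])
def T2(p): return np.array([(p[0]+.5)/5-.5+90,(p[1]+.5)/5-.5+175])
def S1(p): return np.array([(p[0]+.5)/4-.5+145,(p[1]+.5)/4-.5+225])
def S2(p): return np.array([(p[0]+.5)/5-.5+170,(p[1]+.5)/5-.5+90])
np.set_printoptions(precision=4,suppress=True)
print("cams",[-KRt(x)[1].T@KRt(x)[2] for x in(f,g)])
print("tray top",[back(f,T1(p),.014) for p in[(433,165),(663,125),(762,490),(522,542)]])
print("tray side",[back(g,S1(p),.014) for p in[(430,250),(495,475),(28,325)]])
print("spat top",[back(f,T1(p),z) for p,z in[((156,366),.012),((161,184),.012),((165,82),.003)]])
print("spat side",[back(g,S1(p),z) for p,z in[((234,58),.008),((407,58),.008),((510,63),.003)]])
print("ring top",back(f,T2((172,217)),.078),"side",back(g,S2((308,103)),.078))
print("posts",back(f,T2((70,185)),.095),back(f,T2((254,234)),.095), back(g,S2((327,41)),.095),back(g,S2((285,122)),.095))
print("gauge",back(f,T2((202,108)),.084))
print("base",[back(f,T2(p),.012) for p in[(118,90),(353,158),(290,370),(58,302)]])
print("stopper",back(f,T2((623,398)),.130),back(g,S2((114,258)),.130))
print("cork",back(f,T2((646,412)),.025), "bulb side",back(g,S2((127,391)),.048),back(f,T2((640,410)),.05))
E
python3 m.py
```

```text
cams [array([0.382 , 0.0065, 1.2742]), array([ 0.5373, -0.8985,  0.7977])]
tray top [array([ 0.5949, -0.2536,  0.014 ]), array([ 0.6122, -0.3815,  0.014 ]), array([ 0.4133, -0.4138,  0.014 ]), array([ 0.3911, -0.2842,  0.014 ])]
tray side [array([ 0.592 , -0.2513,  0.014 ]), array([ 0.6107, -0.3852,  0.014 ]), array([ 0.39  , -0.2809,  0.014 ])]
spat top [array([ 0.4914, -0.0961,  0.012 ]), array([ 0.5905, -0.1044,  0.012 ]), array([ 0.6493, -0.1107,  0.003 ])]
spat side [array([ 0.4922, -0.0968,  0.008 ]), array([ 0.5912, -0.1054,  0.008 ]), array([ 0.6504, -0.1096,  0.003 ])]
ring top [0.5802 0.363  0.078 ] side [0.5822 0.3661 0.078 ]
posts [0.596  0.4108 0.095 ] [0.5669 0.3158 0.095 ] [0.5964 0.41   0.095 ] [0.5669 0.3156 0.095 ]
gauge [0.6361 0.347  0.084 ]
base [array([0.6634, 0.4144, 0.012 ]), array([0.6201, 0.2838, 0.012 ]), array([0.5051, 0.3169, 0.012 ]), array([0.5468, 0.4435, 0.012 ])]
stopper [0.4737 0.1252 0.13  ] [0.4744 0.128  0.13  ]
cork [0.4743 0.124  0.025 ] bulb side [0.4749 0.1272 0.048 ] [0.4736 0.1247 0.05  ]
```

```bash
cat > go.py <<'E'
# prints shift/turn from measured pose to target (x y z yaw_deg of tool x, tool down)
import sys
from h import *
np.set_printoptions(precision=2,suppress=True)
x,y,z,yaw=map(float,sys.argv[1:5])
o=readout.get_obs(); Rt=R.from_rotvec(o["orientation"]); c,s=np.cos(np.radians(yaw)),np.sin(np.radians(yaw))
T=R.from_matrix(np.array([[c,s,0],[s,-c,0],[0,0,-1]]))
ax=Rt.as_matrix()[:,0]; print("clock",o["clock"],"tcp",o["tcp_pos"]*1e3,"yaw now",np.degrees(np.arctan2(ax[1],ax[0])),"F",o["contact_force"],"w",o["grip_width"]*1e3)
print("shift",Rt.inv().apply(np.array([x,y,z])-o["tcp_pos"])*1e3,"turn",np.degrees((Rt.inv()*T).as_rotvec()))
E
python3 go.py 0.571 -0.1032 0.10 -95; python3 -c "
from bench import r;print([a for a in dir(r) if a[0]!='_'])"
```

```text
clock 0.35 tcp [ 219.83 -638.09  231.08] yaw now -70.9899318051712 F [-0.49 -0.32 -0.15] w 85.51165086785235
shift [-391.28 -506.26  131.2 ] turn [ 0.01  0.02 24.01]
['Unreachable', 'grip_depth']
```

```bash
python3 -m handwheel '-20 -25 7 0 0 1 85; -59 -76 20 0 0 4 85; -98 -127 33 0 0 6 85; -137 -177 46 0 0 8 85; -176 -228 59 0 0 11 85; -215 -278 72 0 0 13 85; -254 -329 85 0 0 16 85; -293 -380 98 0 0 18 85; -329 -425 110 0 0 20 85; -362 -468 121 0 0 22 80; -391 -506 131 0 0 24 60; -391 -506 131 0 0 24 50' 40
python3 go.py 0.571 -0.1032 0.003 -95
python3 - <<'E'
from h import *
f=grab_frame("wrist"); cv2.imwrite("pics/w1.png",f["pixels"][:,:,::-1]); print(proj(f,[[.571,-.1032,.014],[.492,-.0965,.014],[.65,-.11,.004]]))
E
```

```text
clock: 1.85
tcp_pos: [0.5731, -0.0973, 0.0996]
orientation: [-2.131, 2.305, 0.003]
contact_force: [0.6, -0.8, -0.2]
grip_width: 0.05
clock 1.85 tcp [573.1  -97.3   99.57] yaw now -94.49621652705157 F [ 0.59 -0.76 -0.18] w 50.01493277191106
shift [ 6.33  1.66 96.55] turn [-0.02  0.17  0.5 ]
[[268.62503441 206.54830691]
 [267.06766777 304.60506954]
 [270.20375146  88.31156659]]
```

View pics/w1.png

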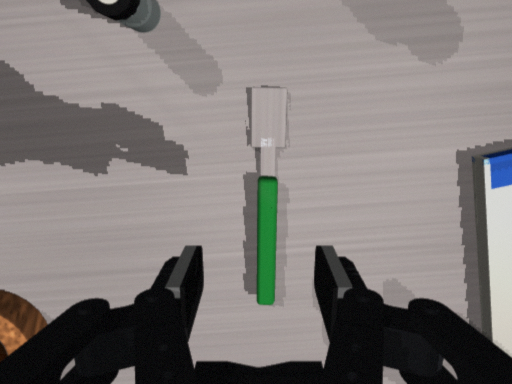

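The wrist view shows the handle end at (266,304) and the blade end at (269,87). The projections are (267,305) and (270,88), so the estimate holds.

```bash
python3 -m handwheel '0 0 0 0 0 0 50; 0 0 0 0 0 0 50'
python3 go.py 0.571 -0.1032 0.003 -95
```

```text
clock: 2.15
tcp_pos: [0.5704, -0.1056, 0.1007]
orientation: [2.119, -2.319, 0.001]
contact_force: [-0.4, -0.2, 0.3]
grip_width: 0.0498
clock 2.15 tcp [ 570.39 -105.65  100.65] yaw now -95.14530916912635 F [-0.44 -0.2   0.28] w 49.755399814678185
shift [-2.57 -0.36 97.65] turn [-0.01 -0.05 -0.15]
```

```bash
python3 -m handwheel '0 0 20 0 0 0 50; 0 0 45 0 0 0 50; 0 0 68 0 0 0 50; 0 0 80 0 0 0 50; 0 0 85 0 0 0 50; 0 0 85 0 0 0 50; 0 0 85 0 0 0 50'
python3 go.py 0.571 -0.1032 0.003 -95
```

```text
clock: 3.02
tcp_pos: [0.5715, -0.1038, 0.0161]
orientation: [-2.122, 2.316, -0.002]
contact_force: [0.3, -0.2, -0.0]
grip_width: 0.05
clock 3.025 tcp [ 571.55 -103.83   16.09] yaw now -94.99956901887751 F [ 0.32 -0.18 -0.04] w 49.95298738096628
shift [-0.58  0.62 13.09] turn [-0.08 -0.    0.  ]
```

```bash
python3 -m handwheel '0 0 7 0 0 0 50; 0 0 12 0 0 0 50; 0 0 12 0 0 0 50; 0 0 12 0 0 0 30; 0 0 12 0 0 0 10; 0 0 12 0 0 0 6; 0 0 12 0 0 0 6; 0 0 12 0 0 0 6; 0 0 12 0 0 0 6; 0 0 12 0 0 0 6' 40
```

```text
clock: 4.28
tcp_pos: [0.5712, -0.1038, 0.0036]
orientation: [-2.122, 2.316, -0.001]
contact_force: [-0.5, -0.3, 6.1]
grip_width: 0.013
```

```bash
python3 -m handwheel '0 0 -8 0 0 0 6; 0 0 -25 0 0 0 6; 0 0 -50 0 0 0 6; 0 0 -72 0 0 0 6; 0 0 -80 0 0 0 6; 0 0 -80 0 0 0 6; 0 0 -80 0 0 0 6'
python3 go.py 0.4989 -0.3076 0.06 -81.2
python3 - <<'E'
from h import *
f=grab_frame("wrist"); cv2.imwrite("pics/w2.png",f["pixels"][:,:,::-1]); 
g=grab_frame("side"); crop(g,170,170,140,100,5,"s3.png")
E
```

```text
clock: 5.15
tcp_pos: [0.5703, -0.1037, 0.0826]
orientation: [2.122, -2.315, -0.002]
contact_force: [0.5, 0.0, 0.0]
grip_width: 0.0131
clock 5.15 tcp [ 570.26 -103.67   82.56] yaw now -94.9932414169055 F [0.45 0.03 0.03] w 13.05314302783725
shift [209.37  53.31  22.64] turn [  0.08   0.01 -13.79]
```

View pics/w2.png

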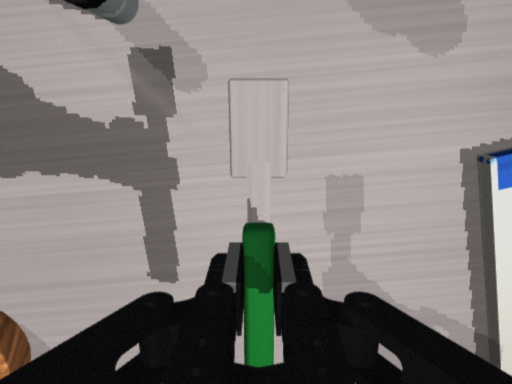

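View pics/s3.png

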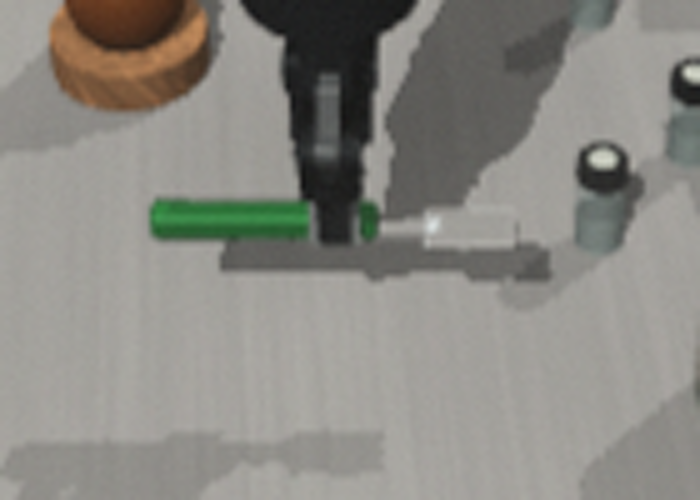

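The spatula is held level and straight: the wrist view shows the blade centred at column 259. Next I move it over the tray.

```bash
python3 -m handwheel '10 3 0 0 0 0 6; 35 9 0 0 0 -2 6; 70 18 0 0 0 -4 6; 105 27 0 0 0 -7 6; 140 36 5 0 0 -9 6; 175 45 12 0 0 -12 6; 198 51 20 0 0 -13 6; 209 53 23 0 0 -14 6; 209 53 23 0 0 -14 6; 209 53 23 0 0 -14 6; 209 53 23 0 0 -14 6'
python3 go.py 0.4989 -0.3076 0.008 -81.2
python3 - <<'E'
from h import *
g=grab_frame("side"); crop(g,145,205,140,140,4,"s4.png")
f=grab_frame("top"); crop(f,270,175,160,115,5,"t4.png")
E
```

```text
clock: 6.62
tcp_pos: [0.5008, -0.3061, 0.0606]
orientation: [-2.39, 2.038, -0.001]
contact_force: [-0.5, -0.5, -1.3]
grip_width: 0.0128
clock 6.625 tcp [ 500.76 -306.07   60.6 ] yaw now -80.88701642629754 F [-0.53 -0.52 -1.28] w 12.832577660997108
shift [ 1.22  2.12 52.59] turn [-0.04  0.01  0.31]
```

View pics/s4.png

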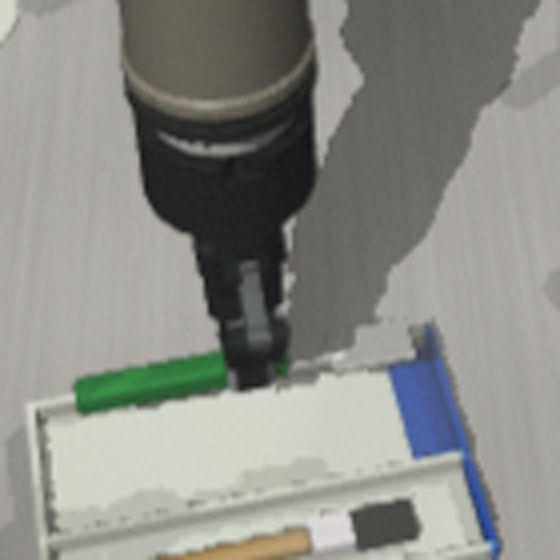

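View pics/t4.png

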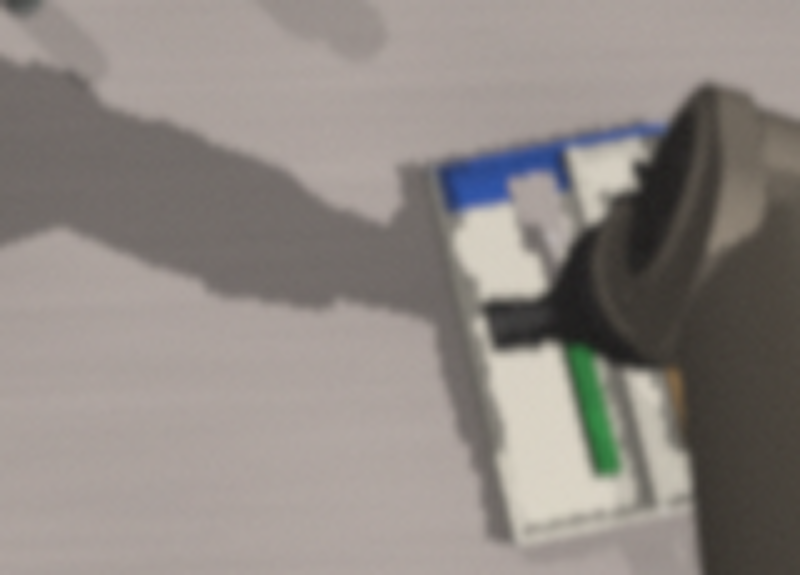

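The spatula is parallel to the tray and inside the wide compartment; its offset in the top view is the parallax expected at that height. I'll lower it now.

```bash
python3 -m handwheel '0 0 12 0 0 0 6; 1 1 28 0 0 0 6; 1 1 40 0 0 0 6; 1 1 47 0 0 0 6; 1 1 50 0 0 0 6; 1 1 51 0 0 0 6; 1 1 51 0 0 0 6; 1 1 51 0 0 0 6'
python3 go.py 0.4989 -0.3076 0.0078 -81.2
```

```text
clock: 7.72
tcp_pos: [0.4993, -0.3086, 0.0097]
orientation: [-2.389, 2.04, -0.001]
contact_force: [-0.2, -0.0, -0.5]
grip_width: 0.0127
clock 7.725 tcp [ 499.34 -308.61    9.68] yaw now -80.99548467176348 F [-0.16 -0.02 -0.47] w 12.731649120826582
shift [-1.06  0.28  1.88] turn [-0.03 -0.02  0.2 ]
```

```bash
python3 -m handwheel '-1 0 1 0 0 0 6; -1 0 1.5 0 0 0 6; -1 0 1.5 0 0 0 6'
python3 -m handwheel '0 0 0 0 0 0 16; 0 0 0 0 0 0 20; 0 0 0 0 0 0 26; 0 0 0 0 0 0 30; 0 0 0 0 0 0 30; 0 0 -3 0 0 0 30; 0 0 -20 0 0 0 30; 0 0 -50 0 0 0 30; 0 0 -90 0 0 0 40; 0 0 -130 0 0 0 60; 0 0 -150 0 0 0 60; 0 0 -150 0 0 0 60'
python3 go.py 0.4743 0.126 0.16 -95
python3 - <<'E'
from h import *
f=grab_frame("wrist"); cv2.imwrite("pics/w5.png",f["pixels"][:,:,::-1]); 
g=grab_frame("side"); crop(g,145,225,140,140,4,"s5.png")
E
```

```text
clock: 8.1
tcp_pos: [0.499, -0.3074, 0.0078]
orientation: [-2.389, 2.04, 0.0]
contact_force: [-0.5, -0.6, -0.4]
grip_width: 0.0126
clock: 9.6
tcp_pos: [0.5002, -0.3081, 0.1606]
orientation: [-2.388, 2.04, -0.008]
contact_force: [0.6, -0.3, -0.2]
grip_width: 0.0603
clock 9.6 tcp [ 500.2  -308.12  160.61] yaw now -80.99851355725671 F [ 0.63 -0.29 -0.15] w 60.259837752464165
shift [-432.83  -42.34   -0.51] turn [-0.24 -0.14 14.  ]
```

View pics/w5.png

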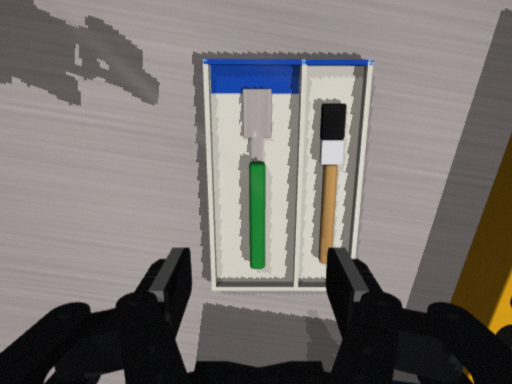

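View pics/s5.png

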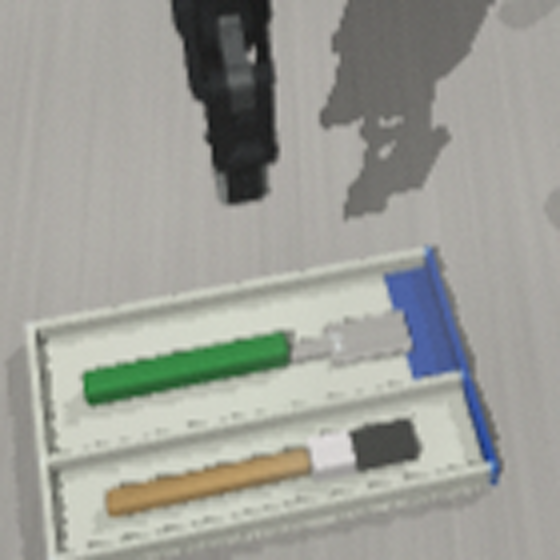

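The spatula lies flat and free in the wide compartment, blade on the blue strip (wrist view handle (257,215), blade (257,112)). The flask is next.

```bash
python3 go.py 0.4742 0.1262 0.165 -81; python3 -c "
from h import *;print(readout.get_obs()['joints'])"
```

```text
clock 9.7 tcp [ 498.65 -307.31  157.8 ] yaw now -80.9877918483558 F [-0.4   0.84 -0.3 ] w 59.93883150394108
shift [-431.99  -43.76   -7.22] turn [ 0.   -0.    0.01]
[ 0.55247208  0.41582009 -0.13656879  1.8370423   0.07069842  0.89341462
 -1.03044553]
```

```bash
python3 -m handwheel '-15 -2 -3 0 0 0 60; -50 -5 -7 0 0 0 60; -95 -10 -7 0 0 0 60; -145 -15 -7 0 0 0 60; -195 -20 -7 0 0 0 60; -245 -25 -7 0 0 0 60; -295 -30 -7 0 0 0 60; -345 -35 -7 0 0 0 60; -385 -39 -7 0 0 0 60; -415 -42 -7 0 0 0 60; -432 -44 -7 0 0 0 60; -432 -44 -7 0 0 0 60' 60
python3 -m handwheel '0 0 0 0 0 0 60; 0 0 0 0 0 0 60'
python3 go.py 0.4742 0.1262 0.0853 -81
python3 - <<'E'
from h import *
f=grab_frame("wrist"); cv2.imwrite("pics/w6.png",f["pixels"][:,:,::-1]); print(proj(f,[[.4742,.1262,.130],[.4742,.1262,.025]]))
E
```

```text
clock: 11.2
tcp_pos: [0.4735, 0.128, 0.1642]
orientation: [2.392, -2.035, -0.002]
contact_force: [1.1, -0.3, -0.4]
grip_width: 0.0599
clock: 11.45
tcp_pos: [0.4746, 0.125, 0.1646]
orientation: [2.387, -2.042, -0.0]
contact_force: [0.5, -0.5, 0.4]
grip_width: 0.0602
clock 11.45 tcp [474.63 125.   164.57] yaw now -81.08225852396744 F [ 0.51 -0.55  0.43] w 60.21449007491844
shift [-1.29  0.19 79.27] turn [ 0.03 -0.03 -0.08]
[[257.18174674 233.09902635]
 [257.59301802 185.1304338 ]]
```

View pics/w6.png

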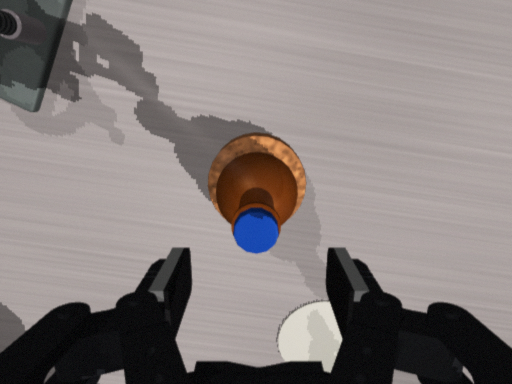

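The stopper is at (256,231) against a predicted (257,233), so it lines up. I'll descend and grip.

```bash
python3 -m handwheel '0 0 15 0 0 0 60; 0 0 35 0 0 0 60; 0 0 55 0 0 0 60; 0 0 70 0 0 0 60; 0 0 77 0 0 0 60; 0 0 78 0 0 0 60; 0 0 78 0 0 0 60; 0 0 78 0 0 0 60'
python3 go.py 0.4742 0.1262 0.0853 -81
python3 -m handwheel '0 0 0 0 0 0 45; 0 0 0 0 0 0 35; 0 0 0 0 0 0 28; 0 0 0 0 0 0 15; 0 0 0 0 0 0 15; 0 0 0 0 0 0 15; 0 0 0 0 0 0 15; 0 0 0 0 0 0 15' 60
python3 - <<'E'
from h import *
g=grab_frame("side"); crop(g,150,80,120,120,5,"s7.png")
E
```

```text
clock: 12.5
tcp_pos: [0.4752, 0.1263, 0.0874]
orientation: [-2.388, 2.039, -0.001]
contact_force: [0.2, 0.5, 0.7]
grip_width: 0.0601
clock 12.5 tcp [475.21 126.25  87.36] yaw now -80.99249818362102 F [0.24 0.45 0.67] w 60.12665346500933
shift [-0.11  1.01  2.05] turn [-0.07  0.01  0.01]
clock: 13.5
tcp_pos: [0.4749, 0.1262, 0.0869]
orientation: [-2.389, 2.04, -0.0]
contact_force: [0.9, 0.1, 3.7]
grip_width: 0.0269
```

View pics/s7.png

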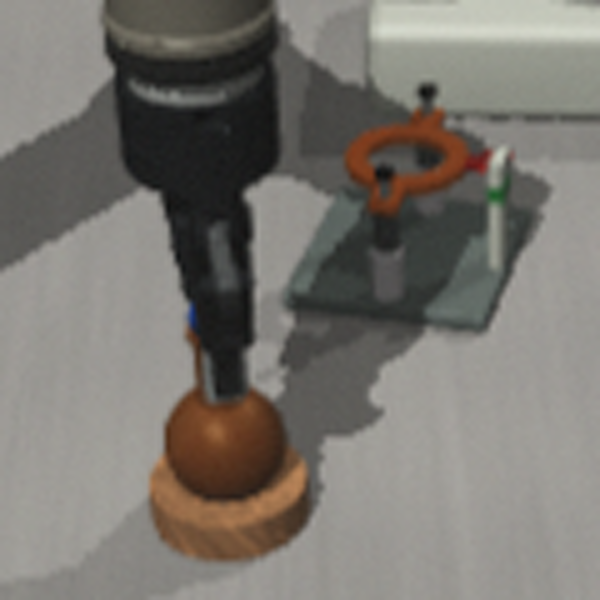

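```bash
python3 -m handwheel '0 0 0 0 0 0 15; 0 0 0 0 0 0 15; 0 0 0 0 0 0 15'; python3 -c "
from h import *
f=grab_frame('wrist'); cv2.imwrite('pics/w7.png',f['pixels'][:,:,::-1])"
```

```text
clock: 13.92
tcp_pos: [0.4749, 0.1262, 0.0869]
orientation: [-2.389, 2.04, -0.0]
contact_force: [-0.3, -1.0, 5.2]
grip_width: 0.0271
```

View pics/w7.png

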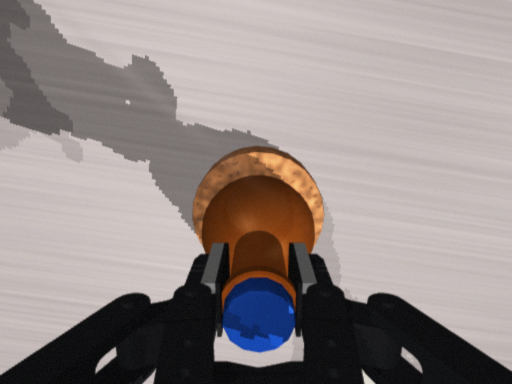

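The opening is 27 mm against a 24 mm neck, so the pads may be catching the lip. I'll reopen, go 4 mm lower and grip again.

```bash
python3 -m handwheel '0 0 0 0 0 0 40; 0 0 0 0 0 0 45; 0 0 0 0 0 0 45; 0 0 2 0 0 0 45; 0 0 4 0 0 0 45; 0 0 4 0 0 0 45; 0 0 4 0 0 0 40; 0 0 4 0 0 0 30; 0 0 4 0 0 0 24; 0 0 4 0 0 0 15; 0 0 4 0 0 0 15; 0 0 4 0 0 0 15'; python3 -m handwheel '0 0 0 0 0 0 15; 0 0 0 0 0 0 15; 0 0 0 0 0 0 15'
```

```text
clock: 15.48
tcp_pos: [0.4749, 0.1261, 0.0829]
orientation: [-2.389, 2.04, -0.0]
contact_force: [-0.5, 0.0, 1.4]
grip_width: 0.026
clock: 15.85
tcp_pos: [0.4749, 0.1262, 0.0829]
orientation: [-2.389, 2.04, -0.0]
contact_force: [-1.0, 0.5, 3.9]
grip_width: 0.0264
```

```bash
python3 -m handwheel '0 0 -3 0 0 0 15; 0 0 -10 0 0 0 15; 0 0 -20 0 0 0 15; 0 0 -26 0 0 0 15; 0 0 -30 0 0 0 15; 0 0 -30 0 0 0 15; 0 0 -30 0 0 0 15'; python3 -c "
from h import *
f=grab_frame('wrist'); cv2.imwrite('pics/w8.png',f['pixels'][:,:,::-1])
g=grab_frame('side'); crop(g,150,80,120,120,5,'s8.png')"
```

```text
clock: 16.73
tcp_pos: [0.4746, 0.126, 0.1126]
orientation: [2.389, -2.04, -0.0]
contact_force: [0.8, -0.7, -1.0]
grip_width: 0.0261
```

View pics/w8.png

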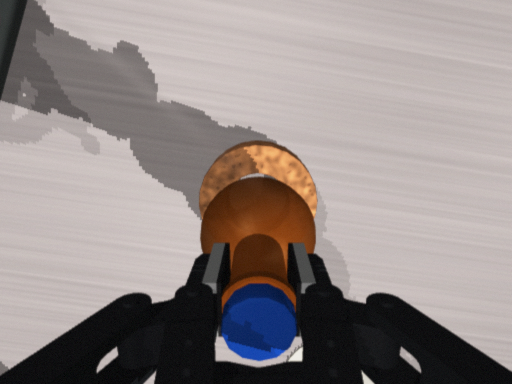

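View pics/s8.png

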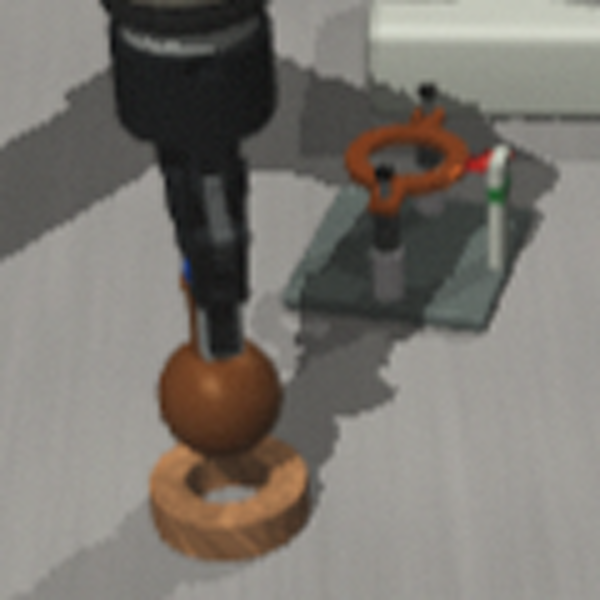

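```bash
python3 -c "
from h import *
f=grab_frame('wrist');g=grab_frame('side')
p=np.array([[.4746,.126,.1597],[.4746,.126,.0777]])
print(proj(f,p)); print((proj(g,p)-[150,80]+.5)*5-.5)"
python3 go.py 0.581 0.3635 0.2 -81
```

```text
[[260.15686617 328.18318537]
 [259.49206924 232.47558048]]
[[209.69227346 259.54611759]
 [222.18363199 395.74736595]]
clock 16.925 tcp [474.63 126.08 112.59] yaw now -80.9860420080591 F [-1.   -0.35 -1.52] w 26.092317357747262
shift [-217.81 -142.22  -87.48] turn [ 0.02 -0.    0.01]
```

The flask is held and clear of the cork, with the bulb at (220,396) in s8 against a predicted (222,396), and its tilt is small. I'll lift it and carry it over the ring.

```bash
python3 -m handwheel '0 0 -15 0 0 0 15; 0 0 -40 0 0 0 15; -10 -6 -65 0 0 0 15; -35 -23 -82 0 0 0 15; -70 -46 -87 0 0 0 15; -105 -69 -87 0 0 0 15; -140 -92 -87 0 0 0 15; -175 -114 -87 0 0 0 15; -200 -131 -87 0 0 0 15; -214 -140 -87 0 0 0 15; -218 -142 -87 0 0 0 15; -218 -142 -87 0 0 0 15'
python3 -m handwheel '0 0 0 0 0 0 15; 0 0 0 0 0 0 15; 0 0 0 0 0 0 15'
python3 go.py 0.581 0.3635 0.145 -81
python3 -c "
from h import *
f=grab_frame('wrist'); cv2.imwrite('pics/w9.png',f['pixels'][:,:,::-1])
o=readout.get_obs(); print(o['joints'])
g=grab_frame('side'); crop(g,180,30,110,110,5,'s9.png')
t=o['tcp_pos']; p=np.array([t+[0,0,.047],t+[0,0,-.0349],[.581,.3635,.078]])
print(proj(f,p)); print((proj(g,p)-[180,30]+.5)*5-.5)"
```

```text
clock: 18.42
tcp_pos: [0.5808, 0.3627, 0.1999]
orientation: [2.388, -2.04, 0.001]
contact_force: [0.1, -0.5, -0.4]
grip_width: 0.0261
clock: 18.8
tcp_pos: [0.5809, 0.3632, 0.1999]
orientation: [2.389, -2.041, 0.0]
contact_force: [-0.0, 0.4, -1.2]
grip_width: 0.0258
clock 18.8 tcp [580.91 363.21 199.94] yaw now -81.0159425880694 F [-0.01  0.41 -1.23] w 25.81802478326782
shift [-0.28 -0.13 54.94] turn [-0.   -0.01 -0.02]
[-0.40337908  0.54736149 -0.36005248  1.53857718  0.20807016  1.09356715
 -2.22492319]
[[259.60035871 327.7894515 ]
 [259.1486507  232.48421259]
 [258.76903819 190.41239364]]
[[247.57122978 135.13658978]
 [251.86535941 271.30877046]
 [256.22874535 405.259414  ]]
```

View pics/w9.png

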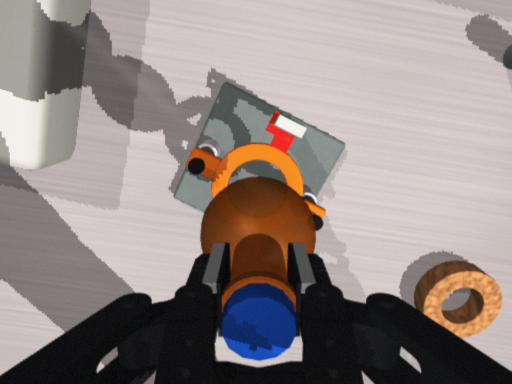

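View pics/s9.png

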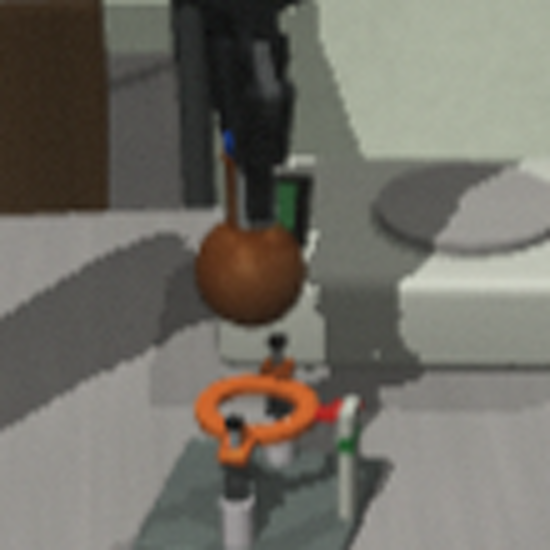

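The wrist view shows the ring centre at about (257,190) against a predicted (259,190). The side view shows the bulb at (250,271) against a predicted (252,271), so it is aligned. I'll lower it to just above contact.

```bash
python3 -m handwheel '0 -1 8 0 0 0 15; 0 -1 22 0 0 0 15; 0 -1 38 0 0 0 15; 0 -1 50 0 0 0 15; 0 -1 57 0 0 0 15; 0 -1 59 0 0 0 15; 0 -1 59 0 0 0 15; 0 -1 59 0 0 0 15'
python3 -c "
from h import *
f=grab_frame('wrist'); cv2.imwrite('pics/w10.png',f['pixels'][:,:,::-1])
g=grab_frame('side'); crop(g,180,50,110,110,5,'s10.png')"
for i in 1 2 3; do python3 -m handwheel '0 0 1.5 0 0 0 15; 0 0 3 0 0 0 15; 0 0 3 0 0 0 15'; done
```

```text
clock: 19.9
tcp_pos: [0.5822, 0.364, 0.1414]
orientation: [-2.388, 2.04, -0.0]
contact_force: [0.6, -1.3, -0.9]
grip_width: 0.0259
clock: 20.38
tcp_pos: [0.5818, 0.3637, 0.1376]
orientation: [2.389, -2.04, -0.0]
contact_force: [-0.4, 0.4, -2.4]
grip_width: 0.0265
clock: 20.75
tcp_pos: [0.5819, 0.3638, 0.1347]
orientation: [2.389, -2.04, -0.0]
contact_force: [0.1, -0.8, -1.7]
grip_width: 0.0262
clock: 21.12
tcp_pos: [0.5823, 0.3642, 0.1324]
orientation: [-2.388, 2.039, -0.001]
contact_force: [0.6, -0.3, 4.1]
grip_width: 0.0262
```

View pics/s10.png

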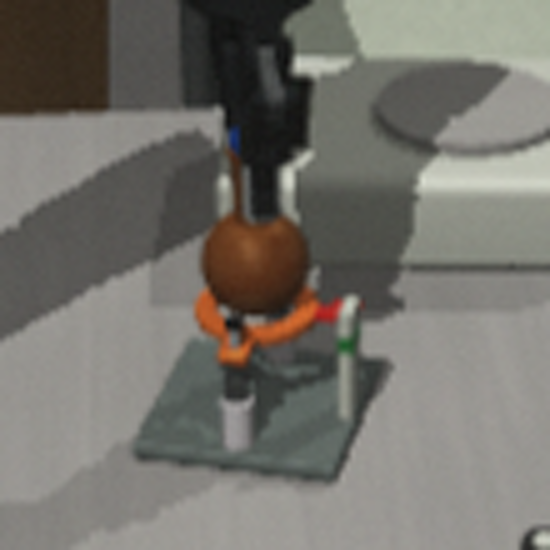

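Contact came at TCP z of about 0.133, as predicted. I'll press on down.

```bash
python3 -m handwheel '0 0 1.5 0 0 0 15; 0 0 3 0 0 0 15; 0 0 4.5 0 0 0 15; 0 0 6 0 0 0 15; 0 0 7 0 0 0 15; 0 0 7 0 0 0 15'
python3 -m handwheel '0 0 1.5 0 0 0 15; 0 0 3 0 0 0 15; 0 0 4.5 0 0 0 15; 0 0 6 0 0 0 15; 0 0 7 0 0 0 15; 0 0 7 0 0 0 15; 0 0 7 0 0 0 15'
python3 -c "
from h import *
f=grab_frame('wrist'); cv2.imwrite('pics/w11.png',f['pixels'][:,:,::-1])
g=grab_frame('side'); crop(g,200,75,70,70,8,'s11.png')
t=readout.get_obs()['tcp_pos']; p=np.array([t+[0,0,.047],t+[0,0,-.0349],[.581,.3635,.063]])
print(t,readout.get_obs()['contact_force'],proj(f,p)); print((proj(g,p)-[200,75]+.5)*8-.5)"
```

```text
clock: 21.88
tcp_pos: [0.5821, 0.364, 0.1249]
orientation: [-2.389, 2.04, -0.0]
contact_force: [-0.2, 0.1, 5.2]
grip_width: 0.0262
clock: 22.75
tcp_pos: [0.5823, 0.3641, 0.1183]
orientation: [-2.388, 2.039, -0.0]
contact_force: [0.5, 0.2, 7.2]
grip_width: 0.0259
[0.58224147 0.36415549 0.11830894] [1.28207775 0.37814796 7.24724144] [[259.90717595 327.78041411]
 [259.43125763 232.59217084]
 [260.09824534 221.84057815]]
[[246.87746228  72.4642727 ]
 [253.12916123 274.83252498]
 [251.37953348 324.07246551]]
```

View pics/s11.png

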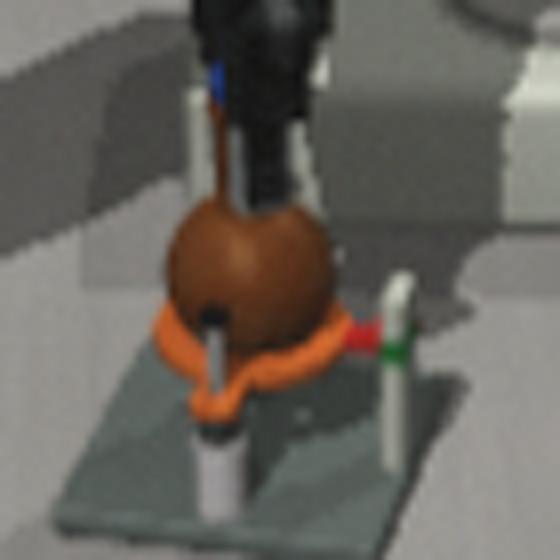

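View pics/w11.png

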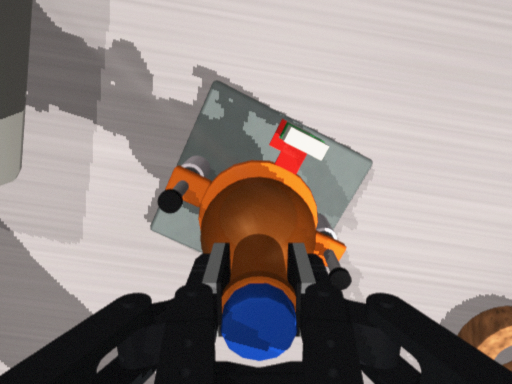

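The side view shows the red pointer at (362,337), level with the green band at (396,347), and the bulb seated at (250,280). I'll put a number on the ring drop.

```bash
python3 -m handwheel '0 0 0 0 0 0 15; 0 0 0 0 0 0 15; 0 0 0 0 0 0 15; 0 0 0 0 0 0 15'
python3 -c "
from h import *
np.set_printoptions(precision=2,suppress=True)
g=grab_frame('side'); F=[]
for i in range(10):
    grab_frame('side'); F.append(readout.get_obs()['contact_force'])
print(np.mean(F,0),readout.get_obs()['clock'])
a=(proj(g,[[.567,.316,z] for z in(.078,.068,.063,.058)])); print('lug rows',a[:,1]-a[0,1])
p=np.array([.636,.347]); print('gauge',(proj(g,[[*p,z] for z in(.084,.068,.063,.058)])-[200,75]+.5)*8-.5)
q=np.array([.581,.3635])+.6*(p-[.581,.3635]); print('pointer at 34mm',(proj(g,[[*q,z] for z in(.068,.063,.058)])-[200,75]+.5)*8-.5)
h=cv2.cvtColor(g['pixels'],cv2.COLOR_RGB2HSV)
for n,m in(('red',((h[...,0]<6)|(h[...,0]>174))&(h[...,1]>170)&(h[...,2]>110)),('green',(h[...,0]>50)&(h[...,0]<75)&(h[...,1]>120))):
    ys,xs=np.nonzero(m[100:135,235:260]); print(n,len(xs),((xs+235-200+.5)*8-.5).mean(),((ys.min()+25)*8,(ys.max()+26)*8))
# top edges of orange
crop(g,225,100,32,32,16,'s12.png')
"
```

```text
clock: 23.35
tcp_pos: [0.5823, 0.3641, 0.1183]
orientation: [-2.388, 2.039, -0.0]
contact_force: [1.3, 0.3, 7.0]
grip_width: 0.0261
[0.51 0.17 6.98] 23.9
lug rows [0.   3.   4.48 5.96]
gauge [[401.84 290.6 ]
 [401.98 328.62]
 [402.03 340.39]
 [402.07 352.11]]
pointer at 34mm [[341.37 322.08]
 [341.55 333.84]
 [341.72 345.54]]
red 10 361.1 (np.int64(328), np.int64(352))
green 6 395.5 (np.int64(344), np.int64(360))
```

View pics/s12.png

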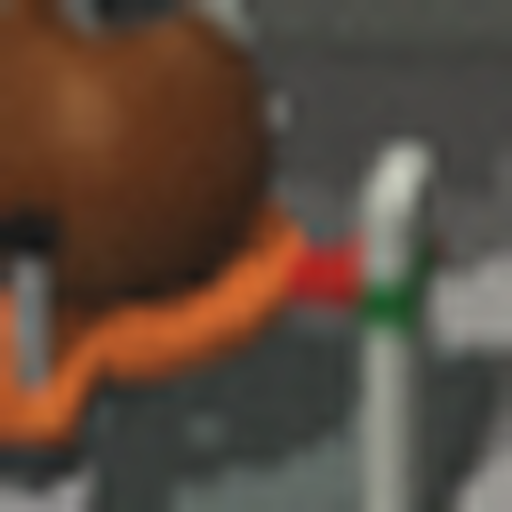

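```bash
python3 -c "
from h import *
np.set_printoptions(precision=2,suppress=True)
b=grab_frame('side')['pixels'].astype(float); a=cv2.imread('pics/side0.png')[:,:,::-1].astype(float)
def low(im,c):
    s=(im[:,c,0]-im[:,c,2])/(im[:,c].sum(1)+1); s=s[100:135]
    m=s.max(); i=np.nonzero(s>m/2)[0][-1]; return 100+i+(s[i]-m/2)/(s[i]-s[i+1]), m
for c in range(220,248): print(c,np.round(low(a,c),2),np.round(low(b,c),2),round(low(b,c)[0]-low(a,c)[0],2))
g=grab_frame('side')
for z in(.010,.015,.020): 
  q=proj(g,[[.575,.33,.070],[.575,.33,.070-z]]); print(z,q[1]-q[0])
"
```

```text
220 [115.29   0.44] [119.53   0.45] 4.24
221 [115.94   0.44] [120.52   0.46] 4.58
222 [116.62   0.44] [121.16   0.45] 4.54
223 [117.19   0.44] [121.7    0.45] 4.51
224 [122.28   0.43] [126.8    0.46] 4.52
225 [122.46   0.43] [127.34   0.46] 4.88
226 [122.72   0.43] [127.31   0.44] 4.59
227 [122.99   0.43] [127.43   0.43] 4.44
228 [122.97   0.43] [127.39   0.43] 4.42
229 [122.04   0.44] [127.07   0.44] 5.03
230 [119.39   0.43] [124.65   0.45] 5.25
231 [118.48   0.43] [123.41   0.45] 4.93
232 [118.59   0.44] [123.4    0.45] 4.81
233 [118.46   0.44] [123.35   0.46] 4.88
234 [118.17   0.44] [123.31   0.45] 5.14
235 [118.01   0.44] [123.1    0.45] 5.09
236 [117.72   0.44] [122.74   0.44] 5.02
237 [117.54   0.45] [122.4    0.45] 4.86
238 [117.3    0.43] [122.02   0.45] 4.72
239 [116.96   0.43] [121.58   0.45] 4.62
240 [116.1    0.44] [121.13   0.45] 5.03
241 [115.57   0.44] [120.17   0.46] 4.6
242 [114.66   0.44] [119.08   0.47] 4.42
243 [113.82   0.51] [118.41   0.54] 4.59
244 [113.69   0.53] [118.47   0.54] 4.78
245 [113.63   0.53] [118.48   0.54] 4.85
246 [113.71   0.51] [118.64   0.5 ] 4.93
247 [113.15   0.37] [118.54   0.26] 5.4
0.01 [0.1  2.96]
0.015 [0.15 4.43]
0.02 [0.2 5.9]
```

Three checks on the ring depth are consistent:

- **Image shift:** about 4.75 px, or 16 mm.
- **Travel after contact:** 14–16 mm.
- **Spring load:** about 8.5 N.

I'm handing in.

```bash
python3 -c "
from h import *
from bench import workorder
f=grab_frame('top'); crop(f,270,100,160,190,3,'t13.png')
print(workorder.hand_in())"
```

```text
the job is handed in; nothing more can be done
None
```

View pics/t13.png

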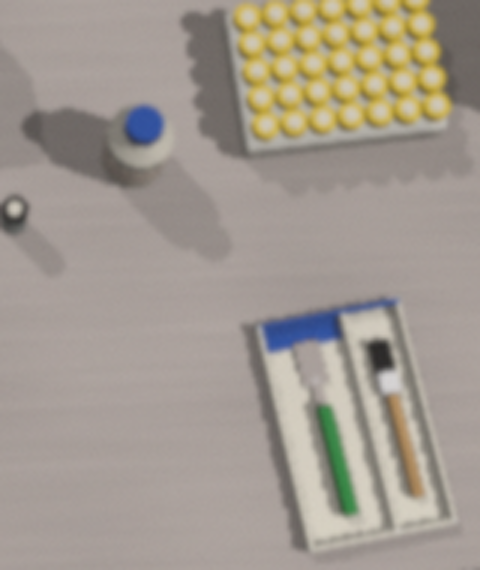

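I handed the job in at about 24 s of the 54 s allowed. It gives no verdict, so what follows rests on my own checks.

- **Spatula:** it lies flat and released in the wide compartment, with its blade at the blue end. The last top view shows this: handle at (337,460), blade at (312,365).
- **Flask:** it is seated in the sprung ring and still held at the neck with the grip set to 60 N. The ring was down about 16 mm by image shift and 14–16 mm by travel after contact, which agree. The spring load was about 8.5 N.
- **Ring and bench:** the fingers stayed well above the ring throughout. I saw nothing else move; the brush and bottle in the last top view look as they did at the start.

Two checks disagreed slightly:

- **Neck opening:** it read 26 mm against the stated 24 mm. I opened, went 4 mm lower and gripped again, but it stayed at 26 mm. The flask then showed no slip in the pictures.
- **Flask tilt:** the wrist view suggests a lean of about 0.05 rad, inside the 0.15 rad limit. I left it.

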